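# Free the lock bar and issue a carton from the spares drawer

## Task

A small carton of film cores is locked in the blue spares locker: slide the lock bar fully aside by its red knob so that its yellow hook no longer blocks the drawer, then pull the drawer right out by its handle. Lift the carton out by its long sides and stand it upright on the open worktop, let go, then take it by its two ends and set it, without dropping it, upright and centred between the cheeks of the steel cradle, flat on the rubber floor. Leave it there with the drawer open and the lock bar aside, and do not shift the tape roll, check weight, date stamp, cutter or ink pad.

Things in the scene. Friction and masses are not known exactly. Their poses are not given: they have to be found in the camera images.
- locker: Blue steel locker fixed to the worktop, 145 mm deep (x), 168 wide (y), 80 high; its own -x is its front, its origin lies on the worktop, mid-width, 85 mm behind the housing's front edge. A grey drawer fills the front; a steel lock bar slides in guides along the front edge of the roof (nothing there but the red knob is above 96 mm). An ink pad lies on the roof behind.
- drawer (a joint): Travel of the drawer in m: 0 shut, 0.108 right out; it slides along the locker's -x with about 1.5 N of friction and stays where it is left. The lock bar's hook stops it at 0.002 until the bar has moved.
- handle (a point): Middle of the drawer's black bar handle: a round bar 12 mm thick running 76 mm along the locker's y, 45 mm in front of the drawer's face (free gap behind it 39 mm), 58 mm above the worktop. It moves with the drawer.
- lock_bar (a joint): Travel of the lock bar in m: 0 locked, 0.055 fully aside; it slides along the locker's +y with about 1.5 N of friction and stays where it is left. The hook is clear of the drawer from 0.039 on.
- lock_knob (a point): Middle of the lock bar's red upright knob: a round post 20 mm across (25 mm in its top 10 mm) and 40 mm tall, this point half-way up, 114 mm above the worktop. It moves with the lock bar.
- hook (a point): Middle of the yellow hook plate that hangs from the lock bar in front of the drawer, 22 mm wide, 8 mm thick, from 35 to 95 mm above the worktop. It moves with the lock bar.
- carton_center (a point): Centre of the brown carton, a solid box 66 mm (its x) by 48 (its y) by 50 high, 0.1 kg. It starts upright in the drawer on a floor 20 mm above the worktop, its x along the locker's x, its centre 49 mm in front of the locker's origin. Drawer front and partition (tops 75 and 71 mm) stand 3 mm from its ends; its long sides have 40 mm free to the side walls (tops 60 mm).
- cradle: Fixed steel cradle, origin at the centre of its underside. Base 94 mm (x) by 96 mm (y), rubber floor 12 mm up; two cheeks along x, 54 mm long, 56 mm apart inside, flaring at the top, tops at 76 mm. The carton's 66 mm length goes along x (either way round), 4 mm play each side, ends 6 mm beyond the cheeks; the cheeks leave no finger room at its long sides.
- cradle_floor (a point): Centre of the cradle's rubber floor, 12 mm above the worktop; axes as the cradle's. Two cups of paste, 45 mm high, stand elsewhere, on the worktop edge nearest the robot, within 0.40 m of its base.
- stamp: Bystander: standing black and grey date stamp, 30 by 42 mm, 88 high. Origin at the centre of its underside.
- cutter: Bystander: yellow cutter lying near the worktop's left edge, 158 mm long (its y), 21 wide, 17 high.
- pad: Bystander: blue ink pad lying on the locker's roof, 56 by 86 by 16 mm.
- tape: Bystander: brown tape roll lying flat at the back, 101 mm across, 48 high. Origin at the centre of its underside.
- weight: Bystander: standing brass check weight with a knob, 29 mm across, 48 high. Origin at the centre of its underside.

How it is judged:
By the outcome, as a careful person would: the job done as asked, in the order asked, and still so for the second after the job is handed in, with the robot touching nothing.
It also fails if it takes over 72 s, if anything falls off the work surface, if the arm or the gripper's body presses on something with over 40 N, if the wrist force passes 120 N, or if a joint passes its speed limit or range.

## Robot

A 6-joint arm with a two-finger parallel gripper is mounted at the origin on a cart in front of the work surface, level with it; the furniture and walls round the work are solid. World frame = base frame: x ahead of the robot, y to its left, z up, the work surface at z = 0. Lengths are in mm, angles in rad, forces in N, time in s.
With the tool pointing down it reaches from about 275 to 1000 mm from the base axis. Payload 8.4 kg.
Tool frame: the origin (TCP) lies midway between the tips of the shut fingers; the grasp point (between the pads) lies 19 mm behind it; z points along the fingers, y is the line along which they close (so a half turn about z gives the same grasp; the last joint's range is limited). The gripper opens to 85 mm and grips with 20 to 120 N. Pads are 22 mm wide; open, the fingers measure 114 mm over their backs; the gripper's body (76 mm by 85 mm) begins 54 mm behind the grasp point. The pads swing forward as they close: fully open they stand 13 mm farther back than shut.
Start: joints at [-1.277, 0.353, 1.633, -0, 1.155, -0.002], TCP at [182.189, -597.858, 203.381] pointing down, gripper open.
Joint ranges: [-2.63, 2.63], [-0.92, 2.1], [0.06, 2.66], [-1.3, 4.44], [0, 2.69], [-3.02, 3.02]. Speed limits (rad/s): [2.22, 2.22, 2.79, 3.14, 3.14, 3.14].

## Interface

Orientations are given as [roll, pitch, yaw] about the fixed x, y, z axes, in that order (R = Rz(yaw) Ry(pitch) Rx(roll)).
In Python, from rig import telemetry, optics, r gives the robot as it stands.
- The arm moves only by the tool play_rows, never from a script. Its arguments are lists of equal length, an entry for each row: "dp": the shift along the tool's x, y, z in units of 40 mm (1.0 is 40 mm), a list of three; "rot": the turn, a rotation vector about the tool's x, y, z in units of 6 degrees (1.0 is 6 degrees), a list of three. In form: {"dp": [[tx, ty, tz], ...], "rot": [[ax, ay, az], ...]}. A call has 1 to 5 rows; each row is the pose to reach, as a shift and turn from the pose commanded when the call began, along the tool's axes at that moment; what a row does not reach only later rows make up. A row lasts 1/12 s, in which the tool goes at most 41.7 mm and 7.16 degrees, less where a joint would pass 70% of its speed; a pose out of reach is approached as far as the arm can. A call with a gripper value outside its range is refused whole. "fingers" is the opening, from 0 (shut) to 1 (fully open), set as the call begins (left out, the last holds). The fingers move at their own pace and stop on an object; "grip_force" is the grip in N (left out, the last holds). Time passes only in rows, so rows that repeat a pose let the fingers close. It gives the time, the measured TCP pose, the force, the opening and the grip force at its end, in the units of the state.
- telemetry.sense(): the state, without advancing time (a new reading comes with each control period).
- optics.grab_frame(name): name is "side" or "top" or "wrist"; returns a dict with "color" (420x560x3 uint8, red, green, blue), "mtx" (3x3 intrinsics, pixels), "D" ([k1, k2, p1, p2, k3] as OpenCV has them; the pictures are not rectified), "R" (3x3) and "t" (3): a world point X has camera coordinates R X + t; the wrist camera has in their place "mount" (4x4, takes a point from camera to tool coordinates, whose origin is the TCP and whose axes are the flange's). Camera axes: x right, y down, z forward; pixel columns grow to the right and rows downward; lengths in mm; the calibration is good to about 2 mm. A picture is of the moment at which its call begins: read the wrist's pose just before it. There is no depth.
- r.sign_off(): hands the job in; it is judged then, once.
The state is a dict: "clock": time; "qpos": joint angles; "qvel": joint speeds; "joint_efforts": joint torques, N m; "eef_pos": TCP position; "tcp_rot": TCP orientation; "contact_force": force on the tool from outside, world axes, zero at the start; "wrist_torque": the same for the moment, N m; "opening": opening from 0.0 (shut) to 1.0 (fully open); "grasp_force": force on a finger pad.
Only numpy, scipy, OpenCV 4.12 (cv2) and the standard library are available. Lean on these libraries where they do the work, as an engineer would, in place of code of your own. Each camera call takes 0.05 s, during which the arm holds its last target. There are 200 camera calls.

## Working session

There is one attempt and no reset: what is moved stays moved. The work goes in short steps, Python scripts to look and compute and a tool call to move; the robot and the scene stay as the last step left them, time stands still between calls to the robot, and variables do not carry over. Pictures are saved under pics/ and viewed, at most 10 in all, crops included, and the job is handed in when it is done.

Besides the shell and the picture viewer there is one more tool, called after "Request:" as a command line: name --argument value ..., lists and objects as JSON in quotes. play_rows: Moves the arm, as the interface text tells. Its arguments: {"type":"object","properties":{"dp":{"type":"array"},"rot":{"type":"array"},"fingers":{"type":"number"},"grip_force":{"type":"number"}},"required":["dp","rot"]}

```bash
mkdir -p pics; ls; cat > h.py <<'E'
import numpy as np, cv2
from scipy.spatial.transform import Rotation as Rn
from rig import telemetry, optics, r
def grab(name):
    s=telemetry.sense(); f=optics.grab_frame(name)
    if name=="wrist":
        T=np.eye(4); T[:3,:3]=Rn.from_euler('xyz',s['tcp_rot']).as_matrix(); T[:3,3]=s['eef_pos']
        M=T@np.array(f['mount']); f['R']=M[:3,:3].T; f['t']=-M[:3,:3].T@M[:3,3]
    f['R']=np.array(f['R']);f['t']=np.array(f['t']).ravel()
    return f
def ray(f,uv):
    p=cv2.undistortPoints(np.array([[uv]],float),np.array(f['mtx']),np.array(f['D'])).ravel()
    return -f['R'].T@f['t'], f['R'].T@np.array([p[0],p[1],1])
def onz(f,uv,z):
    c,d=ray(f,uv); return c+d*(z-c[2])/d[2]
def proj(f,X):
    return cv2.projectPoints(np.array(X,float).reshape(-1,1,3),cv2.Rodrigues(f['R'])[0],f['t'],np.array(f['mtx']),np.array(f['D']))[0].reshape(-1,2)
def save(f,n): cv2.imwrite('pics/'+n,cv2.cvtColor(f['color'],cv2.COLOR_RGB2BGR))
def step(X,rot=None):
    "dp units in current tool axes to get TCP to X"
    s=telemetry.sense(); R=Rn.from_euler('xyz',s['tcp_rot'])
    dp=R.inv().apply(np.array(X)-s['eef_pos'])/40
    rv=(R.inv()*Rn.from_euler('xyz',rot)).as_rotvec()*180/np.pi/6 if rot is not None else np.zeros(3)
    print('dp',dp.round(2),'rot',rv.round(2))
E
python3 - <<'E'
from h import *
s=telemetry.sense();print({k:np.round(v,3) for k,v in s.items()})
for n in('top','side'):
    f=grab(n);save(f,n+'0.png');print(n,(-f['R'].T@f['t']).round(),f['R'].round(2).tolist())
E
```

```text
pics
{'clock': np.float64(0.0), 'qpos': array([-1.277,  0.354,  1.634,  0.   ,  1.155, -0.002]), 'qvel': array([ 0.   , -0.   , -0.001,  0.001,  0.001,  0.   ]), 'joint_efforts': array([-4.0000e-03, -6.0525e+01, -3.4207e+01, -0.0000e+00,  9.0000e-03,
       -0.0000e+00]), 'eef_pos': array([ 182.067, -597.351,  202.649]), 'tcp_rot': array([-3.14 , -0.   ,  0.296]), 'contact_force': array([-0.241,  0.336, -0.747]), 'wrist_torque': array([-0.016, -0.036,  0.031]), 'grasp_force': np.float64(0.0), 'opening': np.float64(1.0)}
top [ 462.   56. 1390.] [[-0.03, -1.0, 0.0], [-1.0, 0.03, -0.06], [0.06, -0.01, -1.0]]
side [ 434. -817.  700.] [[0.99, -0.13, 0.02], [-0.06, -0.57, -0.82], [0.12, 0.81, -0.57]]
```

View pics/top0.png

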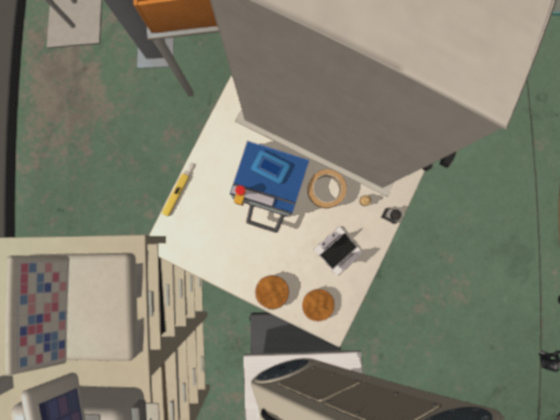

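View pics/side0.png

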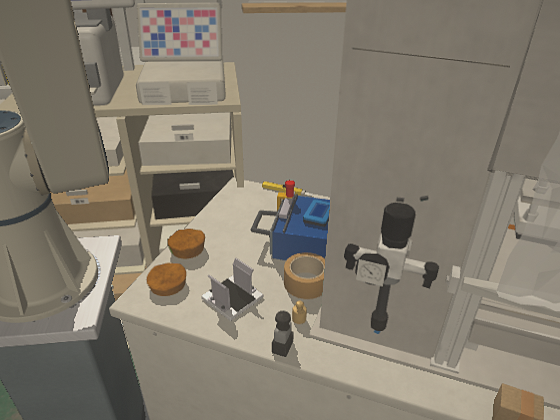

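```bash
python3 - <<'E'
from h import *
f=grab('top');g=grab('side')
c=f['color'][130:280,150:420];cv2.imwrite('pics/topz.png',cv2.cvtColor(cv2.resize(c,None,fx=2.96,fy=2.96,interpolation=cv2.INTER_CUBIC),cv2.COLOR_RGB2BGR))
print(f['mtx'])
def red(f):
    h=cv2.cvtColor(f['color'],cv2.COLOR_RGB2HSV);m=((h[...,0]<5)|(h[...,0]>175))&(h[...,1]>190)&(h[...,2]>100)
    n,l,st,ce=cv2.connectedComponentsWithStats(m.astype(np.uint8));i=1+np.argmax(st[1:,4]);print('red',st[i],ce[i]);return ce[i]
a=red(f);b=red(g)
c1,d1=ray(f,a);c2,d2=ray(g,b)
k=np.linalg.lstsq(np.c_[d1,-d2],c2-c1,rcond=None)[0];print('tri',c1+d1*k[0],c2+d2*k[1],'z134',onz(f,a,130))
h=cv2.cvtColor(f['color'],cv2.COLOR_RGB2HSV);m=((h[...,0]>100)&(h[...,0]<125)&(h[...,1]>150)).astype(np.uint8)
m[:,:200]=0;m[260:]=0
m=cv2.morphologyEx(m,cv2.MORPH_CLOSE,np.ones((9,9)))
cs=max(cv2.findContours(m,0,2)[0],key=cv2.contourArea);R=cv2.minAreaRect(cs);B=cv2.boxPoints(R);print(R,B)
P=np.array([onz(f,p,80) for p in B]);print(P.round(),[np.linalg.norm(P[i]-P[i-1]).round() for i in range(4)])
E
```

```text
[[516.20607384   0.         280.61446216]
 [  0.         516.20607384 205.54016021]
 [  0.           0.           1.        ]]
red [237 187   7   8  44] [239.97727273 190.25      ]
red [285 180   9   4  17] [289.35294118 181.47058824]
tri [581.66317868 146.25417482 134.55880724] [583.1347174  146.10164452 134.6875628 ] z134 [582.09615336 146.58307486 130.        ]
((269.48321533203125, 176.4410400390625), (61.575843811035156, 52.4295654296875), 17.81888771057129) [[232.15027 191.97687]
 [248.19421 142.06244]
 [306.81616 160.90521]
 [290.77222 210.81964]]
[[583. 170.  80.]
 [711. 126.  80.]
 [658. -23.  80.]
 [531.  22.  80.]] [np.float64(157.0), np.float64(135.0), np.float64(158.0), np.float64(135.0)]
```

View pics/topz.png

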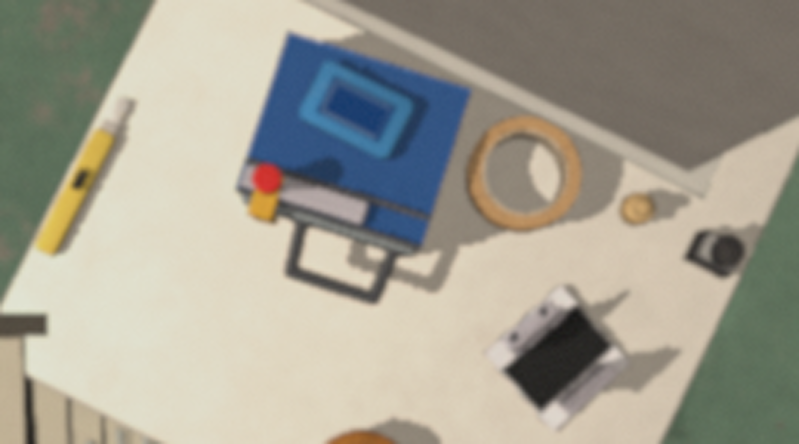

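```bash
cat >> h.py <<'E'
def z2(p): return (150+p[0]/2.96,130+p[1]/2.96)
E
python3 - <<'E'
from h import *
f=grab('top')
P=lambda p,z: onz(f,z2(p),z)
bl,br,fl,fr=[P(p,80) for p in((289,33),(471,90),(238,188),(418,248))]
for a,b in((bl,br),(fl,fr),(bl,fl),(br,fr)):
    d=a-b;print(np.linalg.norm(d).round(),np.degrees(np.arctan2(d[1],d[0])).round(1))
print('corners',bl,br,fl,fr)
print('handle ends',P((288,273),58),P((378,301),58), 'hook',P((263,207),95))
print('cradle floor',[P(p,12).round() for p in((503,367),(577,307),(625,355),(552,408))])
print('cheek tops',[P(p,76).round() for p in((488,352),(568,288),(625,360),(555,428))])
print('stamp',P((727,248),88),'weight',P((637,207),48),'tape',P((525,172),48),'cab',P((290,0),0),P((700,190),0))
print('wrist mount',np.array(optics.grab_frame('wrist')['mount']).round(2))
s=telemetry.sense(); step([590,130,200],None)
E
```

```text
166.0 70.8
163.0 70.0
142.0 -19.3
144.0 -20.2
corners [713.12700467 127.83934964  80.        ] [658.74173217 -28.5595378   80.        ] [579.18868292 174.8300907   80.        ] [523.20150605  21.36620615  80.        ]
handle ends [505.53489238 134.76342341  58.        ] [478.99210588  56.96360403  58.        ] hook [561.03222116 152.49592238  95.        ]
cradle floor [array([417., -54.,  12.]), array([ 469., -123.,   12.]), array([ 424., -165.,   12.]), array([379., -97.,  12.])]
cheek tops [array([432., -36.,  76.]), array([ 485., -107.,   76.]), array([ 422., -155.,   76.]), array([365., -92.,  76.])]
stamp [ 515.23021521 -244.90744807   88.        ] weight [ 555.52138242 -174.58174765   48.        ] tape [589.22465302 -76.01672577  48.        ] cab [759.40225227 130.67928934   0.        ] [ 572.95958782 -242.15273879    0.        ]
wrist mount [[-0.0000e+00 -9.5000e-01 -3.1000e-01  8.1320e+01]
 [ 1.0000e+00 -0.0000e+00 -0.0000e+00  1.5000e-01]
 [ 0.0000e+00 -3.1000e-01  9.5000e-01 -1.7127e+02]
 [ 0.0000e+00  0.0000e+00  0.0000e+00  1.0000e+00]]
dp [ 15.06 -14.43   0.09] rot [0. 0. 0.]
```

Request:
play_rows --dp '[[0.68,-0.73,0],[1.36,-1.46,0],[2.04,-2.19,0],[2.72,-2.92,0],[3.4,-3.65,0]]' --rot '[[0,0,0],[0,0,0],[0,0,0],[0,0,0],[0,0,0]]'

```text
clock: 0.72
eef_pos: [270.1, -416.9, 203.3]
tcp_rot: [3.141, -0.0, 0.295]
contact_force: [1.5, 0.2, 0.1]
opening: 1.0
grasp_force: 0.0
```

Request:
play_rows --dp '[[0.68,-0.73,0],[1.36,-1.46,0],[2.04,-2.19,0],[2.72,-2.92,0],[3.4,-3.65,0]]' --rot '[[0,0,0],[0,0,0],[0,0,0],[0,0,0],[0,0,0]]'

```text
clock: 1.13
eef_pos: [357.7, -237.5, 203.6]
tcp_rot: [3.141, -0.001, 0.295]
contact_force: [0.9, -1.0, 0.2]
opening: 0.998
grasp_force: 0.0
```

Request:
play_rows --dp '[[0.68,-0.73,0],[1.36,-1.46,0],[2.04,-2.19,0],[2.45,-2.6,0],[2.45,-2.6,0]]' --rot '[[0,0,0],[0,0,0],[0,0,0],[0,0,0],[0,0,0]]'

```text
clock: 1.55
eef_pos: [422.4, -107.9, 203.7]
tcp_rot: [-3.141, -0.002, 0.299]
contact_force: [-0.2, -0.5, -0.1]
opening: 1.002
grasp_force: 0.0
```

```bash
python3 - <<'E'
from h import *
f=grab('wrist');save(f,'w1.png');s=telemetry.sense();print(s['eef_pos'],s['tcp_rot'],s['clock'],s['qpos'])
np.save('w1.npy',np.r_[f['R'].ravel(),f['t']]);print(f['mtx'],f['D'])
step([585,140,200],[np.pi,0,-.347+np.pi])
E
```

```text
[ 421.48984762 -109.44593529  203.4972163 ] [ 3.14154253e+00 -4.34256638e-04  2.99601502e-01] 1.6 [-2.57657570e-01  5.07754333e-02  2.01744041e+00  2.12968984e-04
  1.07298175e+00  1.01343561e+00]
[[332.15743188   0.         280.60195214]
 [  0.         332.15743188 206.41355419]
 [  0.           0.           1.        ]] [-0.00199976  0.          0.          0.          0.        ]
dp [ 5.75 -4.75  0.09] rot [ 1.000e-02 -0.000e+00 -2.383e+01]
```

View pics/w1.png

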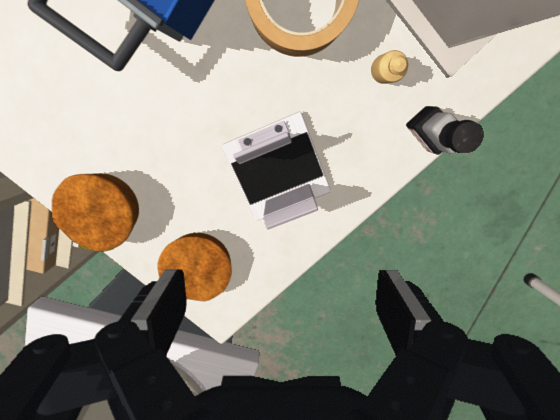

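```bash
python3 - <<'E'
from h import *
f=optics.grab_frame('wrist');w=np.load('w1.npy');f['R']=w[:9].reshape(3,3);f['t']=w[9:]
im=cv2.imread('pics/w1.png')
g=im.max(2);m=(g<45).astype(np.uint8);m[:,:215]=0;m[:,340:]=0;m[:110]=0;m[230:]=0
n,l,st,ce=cv2.connectedComponentsWithStats(m);i=1+np.argmax(st[1:,4]);print(st[i],ce[i])
cs=max(cv2.findContours((l==i).astype(np.uint8),0,2)[0],key=cv2.contourArea);q=cv2.approxPolyDP(cs,6,True).reshape(-1,2);print(q.tolist())
for p in q: print(p,onz(f,p.astype(float),12).round(1))
P=[onz(f,p,12) for p in((224,146),(304,112),(328,190))]
print('base',[p.round(1) for p in P],np.linalg.norm(P[0]-P[1]),np.linalg.norm(P[1]-P[2]),(P[0]+P[2])/2,np.degrees(np.arctan2(*(P[1]-P[0])[1::-1])))
cv2.imwrite('pics/w1z.png',cv2.resize(im[100:235,210:345],None,fx=4.4,fy=4.4,interpolation=cv2.INTER_CUBIC))
E
```

```text
[ 232  133   90   70 3304] [278.5090799  169.17342615]
[[306, 133], [232, 164], [250, 202], [321, 175]]
[306 133] [ 473.3 -120.3   12. ]
[232 164] [417.4 -52.9  12. ]
[250 202] [380.9 -83.6  12. ]
[321 175] [ 434.7 -150.9   12. ]
base [array([434. , -39.6,  12. ]), array([ 493.3, -111.5,   12. ]), array([ 420.6, -164.2,   12. ])] 93.13560755118753 89.79889143290734 [ 427.31274357 -101.90531194   12.        ] -50.457235563442495
```

View pics/w1z.png

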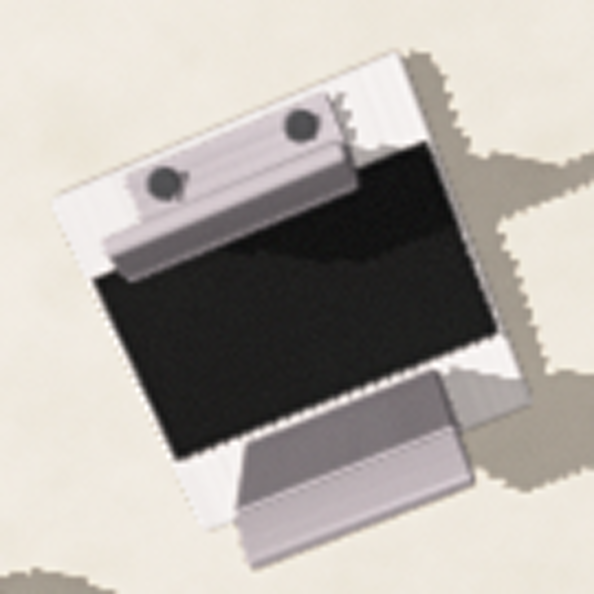

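Request:
play_rows --dp '[[0.6,-0.5,0],[1.2,-1,0],[1.8,-1.5,0],[2.4,-2,0],[3,-2.5,0]]' --rot '[[0,0,-1],[0,0,-2],[0,0,-3],[0,0,-4],[0,0,-5]]'

```text
clock: 2.07
eef_pos: [506.8, 19.2, 203.4]
tcp_rot: [3.141, 0.0, 0.823]
contact_force: [0.9, -1.0, 0.1]
opening: 1.004
grasp_force: 0.0
```

```bash
python3 - <<'E'
from h import *
step([585,140,200],[np.pi,0,-.347+np.pi])
E
```

```text
dp [ 3.54 -0.62  0.08] rot [ -0.     0.   -18.83]
```

Request:
play_rows --dp '[[0.9,-0.15,0],[1.8,-0.3,0],[2.7,-0.45,0],[3.54,-0.62,0],[3.54,-0.62,0]]' --rot '[[0,0,-1.1],[0,0,-2.2],[0,0,-3.3],[0,0,-4.4],[0,0,-5.5]]'

```text
clock: 2.48
eef_pos: [588.1, 142.8, 203.3]
tcp_rot: [3.14, -0.002, 1.402]
contact_force: [-0.6, 0.1, -0.8]
opening: 0.999
grasp_force: 0.0
```

Request:
play_rows --dp '[[0,0,0],[0,0,0],[0,0,0],[0,0,0],[0,0,0]]' --rot '[[0,0,-1.1],[0,0,-2.2],[0,0,-3.3],[0,0,-4.4],[0,0,-5.5]]'

```text
clock: 2.9
eef_pos: [585.0, 138.0, 203.2]
tcp_rot: [-3.141, 0.0, 1.975]
contact_force: [-0.0, 0.2, -0.7]
opening: 1.001
grasp_force: 0.0
```

Request:
play_rows --dp '[[0,0,0],[0,0,0],[0,0,0],[0,0,0],[0,0,0]]' --rot '[[0,0,-1.1],[0,0,-2.2],[0,0,-3.3],[0,0,-4.4],[0,0,-5.5]]'

```text
clock: 3.32
eef_pos: [585.0, 137.9, 203.2]
tcp_rot: [-3.141, -0.0, 2.551]
contact_force: [-0.4, -0.4, 0.1]
opening: 1.0
grasp_force: 0.0
```

Request:
play_rows --dp '[[0,0,0],[0,0,0],[0,0,0],[0,0,0],[0,0,0]]' --rot '[[0,0,-1.1],[0,0,-2.2],[0,0,-2.3],[0,0,-2.3],[0,0,-2.3]]'

```text
clock: 3.73
eef_pos: [584.9, 138.9, 203.3]
tcp_rot: [-3.141, -0.0, 2.783]
contact_force: [-0.5, 0.2, -0.4]
opening: 1.003
grasp_force: 0.0
```

```bash
python3 - <<'E'
from h import *
f=grab('wrist');save(f,'w2.png');s=telemetry.sense();print(s['eef_pos'],s['tcp_rot'],s['clock'],s['qpos'].round(2))
np.save('w2.npy',np.r_[f['R'].ravel(),f['t']])
h=cv2.cvtColor(f['color'],cv2.COLOR_RGB2HSV);m=((h[...,0]<5)|(h[...,0]>175))&(h[...,1]>190)&(h[...,2]>80)
n,l,st,ce=cv2.connectedComponentsWithStats(m.astype(np.uint8));i=1+np.argmax(st[1:,4]);print(st[i],ce[i])
print(onz(f,ce[i],134))
g=dict(f);w=np.load('w1.npy');g['R']=w[:9].reshape(3,3);g['t']=w[9:]
q=lambda x,y,z:onz(g,(210+x/4.4-.4,100+y/4.4-.4),z).round(1)
for p in((93,277),(430,143),(497,332),(175,460)):print('floor',q(*p,12))
for p in((53,195),(400,50),(532,405),(208,530)):print('base',q(*p,10))
print('lower cheek inner top edge',q(235,510,76),q(455,425,76),'upper',q(130,282,76),q(357,185,76))
E
```

```text
[584.9151624  139.15853815 203.34483454] [-3.14145963e+00 -1.00020345e-04  2.78429253e+00] 3.7833 [ 0.23  0.32  1.69 -0.    1.14 -0.98]
[275 180  32  37 883] [290.49150623 198.8414496 ]
[581.76327619 148.72752148 134.        ]
floor [418.6 -51.1  12. ]
floor [ 474.7 -121.4   12. ]
floor [ 435.1 -152.6   12. ]
floor [378.2 -83.6  12. ]
base [435.1 -36.4  10. ]
base [ 493.2 -107.7   10. ]
base [ 419.2 -168.    10. ]
base [361.2 -97.2  10. ]
lower cheek inner top edge [392.5 -99.2  76. ] [ 424.8 -138.7   76. ] upper [434.2 -64.5  76. ] [ 466.9 -103.4   76. ]
```

View pics/w2.png

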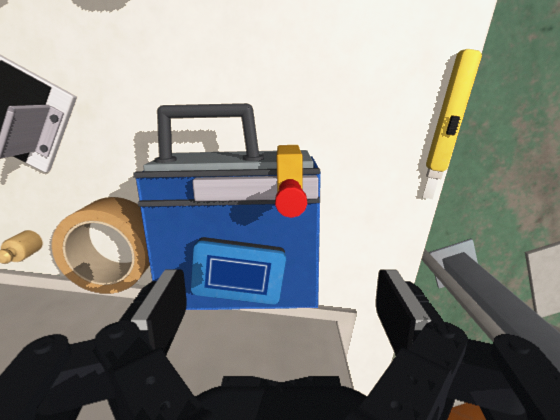

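Request:
play_rows --dp '[[0.14,0.16,0.6],[0.14,0.16,1.2],[0.14,0.16,1.8],[0.14,0.16,2.43],[0.14,0.16,2.43]]' --rot '[[0,0,-0.1],[0,0,-0.1],[0,0,-0.1],[0,0,-0.1],[0,0,-0.1]]'

```text
clock: 4.2
eef_pos: [578.6, 146.8, 101.7]
tcp_rot: [-3.138, -0.006, 2.797]
contact_force: [-1.3, -0.7, 0.0]
opening: 0.999
grasp_force: 0.0
```

Request:
play_rows --dp '[[0,0,0],[0,0,0],[0,0,0],[0,0,0],[0,0,0]]' --rot '[[0,0,0],[0,0,0],[0,0,0],[0,0,0],[0,0,0]]' --fingers 0.1 --grip_force 20

```text
clock: 4.62
eef_pos: [582.6, 147.9, 107.5]
tcp_rot: [3.14, 0.002, 2.798]
contact_force: [0.0, 0.9, 0.0]
opening: 0.302
grasp_force: 0.0
```

Request:
play_rows --dp '[[0,0,0],[0,0,0],[0,0,0],[0,0,0],[0,0,0]]' --rot '[[0,0,0],[0,0,0],[0,0,0],[0,0,0],[0,0,0]]'

```text
clock: 5.03
eef_pos: [581.8, 147.8, 106.2]
tcp_rot: [-3.142, -0.0, 2.799]
contact_force: [0.1, 0.7, 0.5]
opening: 0.101
grasp_force: 0.0
```

```bash
python3 - <<'E'
from h import *
f=grab('wrist');s=grab('side');a=f['color'][130:420,110:450];b=s['color'][140:270,230:380]
b=cv2.resize(b,(335,290));cv2.imwrite('pics/k.png',cv2.cvtColor(np.hstack([a,b]),cv2.COLOR_RGB2BGR))
E
```

```text
(no output)
```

View pics/k.png

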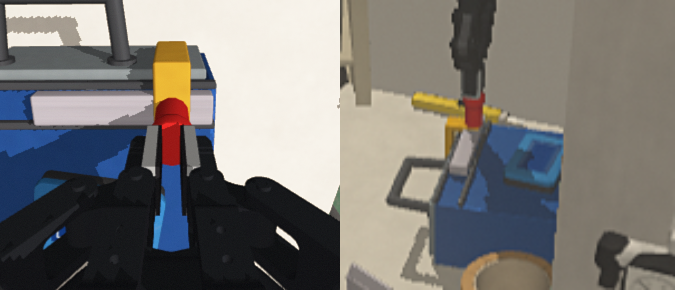

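```bash
python3 - <<'E'
from h import *
f=grab('wrist');s=telemetry.sense();print(s['eef_pos'],s['opening'],s['grasp_force'])
print('proj crop coords', (proj(f,[[582,147,94],[582,147,134],s['eef_pos'],np.array(s['eef_pos'])+[0,0,19]])-[110,130]).round())
h=cv2.cvtColor(f['color'],cv2.COLOR_RGB2HSV);m=((h[...,0]<5)|(h[...,0]>175))&(h[...,1]>190)&(h[...,2]>80)
for v in range(225,300,5):
    u=np.where(m[v])[0]; print(v-130,(u.min()-110,u.max()-110) if len(u) else None, end=' ')
E
```

```text
[581.78212318 147.78494017 106.12842569] 0.09835337822077643 0.0
proj crop coords [[169. 108.]
 [168. 141.]
 [170. 115.]
 [170. 131.]]
95 None 100 (np.int64(164), np.int64(179)) 105 (np.int64(158), np.int64(185)) 110 (np.int64(157), np.int64(186)) 115 (np.int64(156), np.int64(187)) 120 (np.int64(155), np.int64(188)) 125 (np.int64(161), np.int64(180)) 130 (np.int64(162), np.int64(179)) 135 (np.int64(162), np.int64(179)) 140 (np.int64(162), np.int64(179)) 145 (np.int64(162), np.int64(179)) 150 (np.int64(162), np.int64(179)) 155 (np.int64(162), np.int64(179)) 160 (np.int64(162), np.int64(179)) 165 None
```

```bash
python3 - <<'E'
from h import *
for n in('side','top'):
    f=grab(n)
    h=cv2.cvtColor(f['color'],cv2.COLOR_RGB2HSV);m=((h[...,0]<6)|(h[...,0]>174))&(h[...,1]>150)&(h[...,2]>60)
    nn,l,st,ce=cv2.connectedComponentsWithStats(m.astype(np.uint8))
    print(n,[(st[i].tolist(),ce[i].round(1).tolist()) for i in range(1,nn) if st[i][4]>8])
    s=telemetry.sense()['eef_pos']
    print(proj(f,[[582,147,94],[582,147,134],[582,157,94],[572,147,94],s,[0,0,20]+s]).round(1).tolist())
a=cv2.imread('pics/side0.png');h=cv2.cvtColor(a,cv2.COLOR_BGR2HSV);m=((h[...,0]<6)|(h[...,0]>174))&(h[...,1]>150)&(h[...,2]>60)
nn,l,st,ce=cv2.connectedComponentsWithStats(m.astype(np.uint8));print([(st[i].tolist(),ce[i].round(1).tolist()) for i in range(1,nn) if st[i][4]>8])
E
```

```text
side [([285, 182, 10, 15, 95], [289.5, 189.6])]
[[288.5, 195.3], [288.8, 181.6], [288.0, 193.3], [284.6, 195.6], [288.5, 191.1], [288.6, 184.2]]
top []
[[240.9, 191.6], [239.7, 190.1], [236.9, 191.7], [241.0, 195.6], [240.2, 191.3], [239.6, 190.5]]
[([285, 180, 10, 17, 127], [289.4, 187.8])]
```

Request:
play_rows --dp '[[0,0,0],[0,0,0],[0,0,0.1],[0,0,0.2],[0,0,0.2]]' --rot '[[0,0,0],[0,0,0],[0,0,0],[0,0,0],[0,0,0]]' --fingers 0.6

```text
clock: 5.7
eef_pos: [581.2, 147.6, 97.1]
tcp_rot: [-3.141, -0.001, 2.799]
contact_force: [-0.5, -0.8, -0.2]
opening: 0.598
grasp_force: 0.0
```

Request:
play_rows --dp '[[0,0,0],[0,0,0],[0,0,0],[0,0,0],[0,0,0]]' --rot '[[0,0,0],[0,0,0],[0,0,0],[0,0,0],[0,0,0]]' --fingers 0.1

```text
clock: 6.12
eef_pos: [581.8, 147.8, 98.3]
tcp_rot: [3.142, -0.0, 2.799]
contact_force: [-0.3, 0.1, 0.1]
opening: 0.273
grasp_force: 19.7
```

```bash
python3 - <<'E'
from h import *
s=telemetry.sense();print(s['eef_pos'],s['opening'],s['grasp_force'],s['contact_force'])
f=grab('wrist');g=grab('side');t=grab('top')
A=cv2.resize(f['color'][200:320,200:360],(400,300),interpolation=2);B=cv2.resize(g['color'][140:215,240:340],(400,300),interpolation=2);C=cv2.resize(t['color'][150:240,200:320],(400,300),interpolation=2)
D=cv2.resize(f['color'],(400,300))
cv2.imwrite('pics/k2.png',cv2.cvtColor(np.vstack([np.hstack([A,B]),np.hstack([C,D])]),cv2.COLOR_RGB2BGR))
E
```

```text
[581.79943282 147.7941307   98.27555955] 0.27292469621337007 19.663266548886895 [-0.26520916  0.14021777  0.08292134]
```

View pics/k2.png

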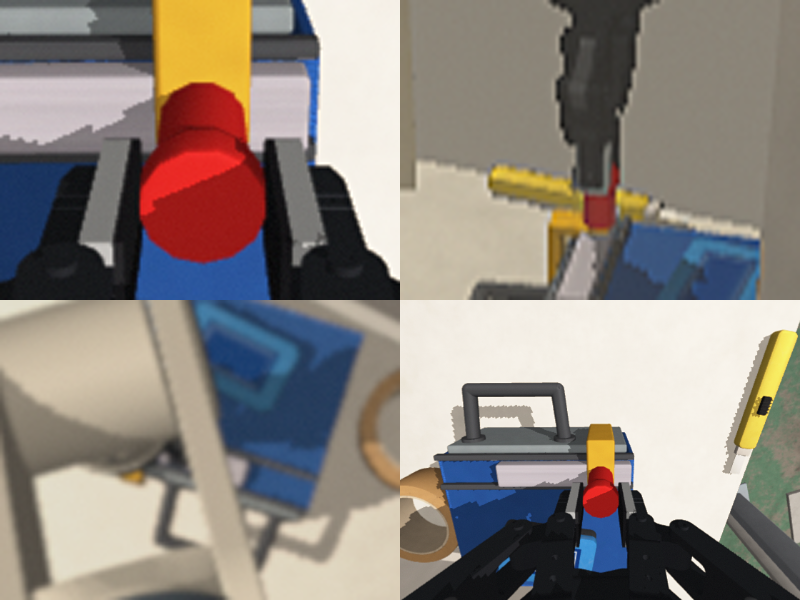

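Request:
play_rows --dp '[[0,0.3,0],[0,0.6,0],[0,0.9,0],[0,1.2,0],[0,1.41,0]]' --rot '[[0,0,0],[0,0,0],[0,0,0],[0,0,0],[0,0,0]]'

```text
clock: 6.68
eef_pos: [598.4, 196.3, 97.6]
tcp_rot: [-3.128, -0.002, 2.803]
contact_force: [-13.6, -55.5, 24.3]
opening: 0.273
grasp_force: 29.7
```

Request:
play_rows --dp '[[0,0,0],[0,0,0],[0,0,0],[0,0,0],[0,0,0]]' --rot '[[0,0,0],[0,0,0],[0,0,0],[0,0,0],[0,0,0]]'

```text
clock: 7.1
eef_pos: [598.2, 195.5, 97.8]
tcp_rot: [-3.13, -0.003, 2.801]
contact_force: [-9.1, -29.5, 14.9]
opening: 0.272
grasp_force: 23.2
```

```bash
python3 - <<'E'
from h import *
s=telemetry.sense();print(s['eef_pos'],s['opening'],s['grasp_force'],s['contact_force'])
for n in('side','wrist'):
    f=grab(n)
    h=cv2.cvtColor(f['color'],cv2.COLOR_RGB2HSV);m=((h[...,0]<6)|(h[...,0]>174))&(h[...,1]>150)&(h[...,2]>60)
    nn,l,st,ce=cv2.connectedComponentsWithStats(m.astype(np.uint8))
    print(n,[(st[i].tolist(),ce[i].round(1).tolist()) for i in range(1,nn) if st[i][4]>8])
    print(proj(f,[[600.7,198.7,134],[600.7,198.7,94]]).round(1).tolist())
E
```

```text
[598.24476544 195.45202089  97.75593914] 0.27189330392198985 23.23798969562631 [ -9.12186676 -29.46449519  14.86154009]
side [([290, 172, 8, 15, 61], [293.5, 181.4])]
[[293.2, 171.1], [292.8, 184.5]]
wrist [([255, 234, 51, 72, 2710], [279.2, 271.5])]
[[287.0, 281.0], [286.4, 244.7]]
```

Request:
play_rows --dp '[[0,-0.12,0],[0,-0.12,0],[0,-0.12,0],[0,-0.12,0],[0,-0.12,0]]' --rot '[[0,0,0],[0,0,0],[0,0,0],[0,0,0],[0,0,0]]' --fingers 0.7

```text
clock: 7.62
eef_pos: [599.5, 197.4, 98.1]
tcp_rot: [3.141, 0.0, 2.799]
contact_force: [0.3, 0.3, 0.3]
opening: 0.699
grasp_force: 0.0
```

Request:
play_rows --dp '[[0,0,-0.7],[0,0,-1.4],[0,0,-2.1],[0,0,-2.8],[0,0,-2.8]]' --rot '[[0,0,0],[0,0,0],[0,0,0],[0,0,0],[0,0,0]]'

```text
clock: 8.03
eef_pos: [602.4, 198.1, 216.4]
tcp_rot: [3.136, 0.007, 2.799]
contact_force: [1.1, 0.7, 0.8]
opening: 0.699
grasp_force: 0.0
```

```bash
python3 - <<'E'
from h import *
s=telemetry.sense();print(s['eef_pos'],s['tcp_rot'],s['opening'],s['contact_force'])
R=[]
for n in('side','wrist'):
    f=grab(n)
    h=cv2.cvtColor(f['color'],cv2.COLOR_RGB2HSV);m=((h[...,0]<6)|(h[...,0]>174))&(h[...,1]>150)&(h[...,2]>60)
    nn,l,st,ce=cv2.connectedComponentsWithStats(m.astype(np.uint8))
    print(n,[(st[i].tolist(),ce[i].round(1).tolist()) for i in range(1,nn) if st[i][4]>8])
    print('at55',proj(f,[[600.7,198.7,134],[600.7,198.7,94]]).round(1).tolist(),'at50',proj(f,[[599,194,134],[599,194,94]]).round(1).tolist())
save(f,'w3.png');np.save('w3.npy',np.r_[f['R'].ravel(),f['t']])
# hook yellow, handle dark
y=((h[...,0]>18)&(h[...,0]<32)&(h[...,1]>170)&(h[...,2]>120)).astype(np.uint8)
nn,l,st,ce=cv2.connectedComponentsWithStats(y);print('yel',[(st[i].tolist(),ce[i].round(1).tolist()) for i in range(1,nn) if st[i][4]>60])
d=(f['color'].max(2)<75).astype(np.uint8);d[250:]=0
nn,l,st,ce=cv2.connectedComponentsWithStats(d);print('dark',[(st[i].tolist(),ce[i].round(1).tolist()) for i in range(1,nn) if st[i][4]>200])
E
```

```text
[602.39083929 198.05934332 216.35524997] [3.13584502 0.00706433 2.79912532] 0.6994358207003395 [1.0854535  0.71372256 0.80243154]
side [([289, 171, 9, 16, 117], [293.0, 178.2])]
at55 [[293.2, 171.1], [292.8, 184.5]] at50 [[292.8, 172.0], [292.5, 185.5]]
wrist [([261, 181, 30, 36, 812], [275.4, 198.9])]
at55 [[280.4, 201.1], [280.2, 187.7]] at50 [[274.1, 201.1], [274.7, 187.7]]
yel [([371, 58, 30, 115, 543], [383.2, 131.8]), ([264, 147, 24, 43, 795], [275.9, 164.6])]
dark [([95, 107, 108, 55, 1472], [144.8, 129.6]), ([82, 153, 177, 24, 546], [203.5, 170.5]), ([76, 197, 182, 10, 460], [191.0, 200.6]), ([138, 235, 84, 15, 274], [179.9, 241.7])]
```

View pics/w3.png

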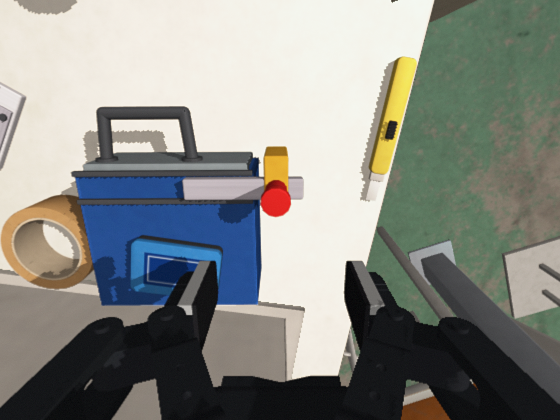

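```bash
python3 - <<'E'
from h import *
for k in range(2):
    s=telemetry.sense();f=grab('wrist');print(s['eef_pos'].round(1),np.round(s['tcp_rot'],4),np.abs(s['qvel']).max().round(4))
    h=cv2.cvtColor(f['color'],cv2.COLOR_RGB2HSV);m=((h[...,0]<5)|(h[...,0]>175))&(h[...,1]>190)&(h[...,2]>80)
    n,l,st,ce=cv2.connectedComponentsWithStats(m.astype(np.uint8));i=1+np.argmax(st[1:,4]);p=onz(f,ce[i],134);print(ce[i],p, 'travel',(p-[581.76,148.73,0])@[.34,.94,0])
np.save('w4.npy',np.r_[f['R'].ravel(),f['t']]);save(f,'w4.png')
# handle: front bar dark
d=(f['color'].max(2)<75).astype(np.uint8);d[140:]=0
n,l,st,ce=cv2.connectedComponentsWithStats(d);i=1+np.argmax(st[1:,4]);print(st[i])
cs=max(cv2.findContours((l==i).astype(np.uint8),0,2)[0],key=cv2.contourArea)
print(cv2.approxPolyDP(cs,4,True).reshape(-1,2).tolist())
E
```

```text
[600.  197.2 211.5] [3.1397e+00 2.2000e-03 2.7991e+00] 0.0413
[276.81281407 201.04020101] [597.45069223 195.74534657 134.        ] travel 49.529261136671266
[599.1 196.8 210. ] [3.1413e+00 1.0000e-04 2.7990e+00] 0.0247
[277.90605686 202.72064277] [597.45993799 195.81337415 134.        ] travel 49.59635061823401
[ 98 110  91  30 890]
[[185, 110], [101, 111], [100, 139], [102, 117], [108, 122], [109, 139], [112, 121], [179, 121], [188, 139], [181, 115], [100, 115]]
```

Request:
play_rows --dp '[[0,0,0.8],[0,0,1.6],[0,0,2.4],[0,0,2.8],[0,0,2.85]]' --rot '[[0,0,0],[0,0,0],[0,0,0],[0,0,0],[0,0,0]]'

```text
clock: 8.65
eef_pos: [595.4, 195.3, 90.7]
tcp_rot: [-3.136, -0.007, 2.799]
contact_force: [-0.8, -0.9, -0.6]
opening: 0.696
grasp_force: 0.0
```

Request:
play_rows --dp '[[0,0,0],[0,0,0],[0,0,0],[0,0,0],[0,0,0]]' --rot '[[0,0,0],[0,0,0],[0,0,0],[0,0,0],[0,0,0]]' --fingers 0.1

```text
clock: 9.07
eef_pos: [599.2, 194.7, 97.6]
tcp_rot: [-3.139, 0.001, 2.799]
contact_force: [-1.9, -8.5, 2.0]
opening: 0.276
grasp_force: 19.7
```

Request:
play_rows --dp '[[0,0.05,0],[0,0.1,0],[0,0.15,0],[0,0.15,0],[0,0.15,0]]' --rot '[[0,0,0],[0,0,0],[0,0,0],[0,0,0],[0,0,0]]'

```text
clock: 9.48
eef_pos: [599.2, 195.2, 97.3]
tcp_rot: [-3.13, -0.001, 2.8]
contact_force: [-7.6, -30.8, 10.8]
opening: 0.273
grasp_force: 22.4
```

Request:
play_rows --dp '[[0,-0.15,0],[0,-0.15,0],[0,-0.15,0],[0,-0.15,-0.5],[0,-0.15,-1.3]]' --rot '[[0,0,0],[0,0,0],[0,0,0],[0,0,0],[0,0,0]]' --fingers 0.6

```text
clock: 9.9
eef_pos: [597.4, 196.5, 146.4]
tcp_rot: [-3.139, -0.004, 2.799]
contact_force: [-0.1, 0.4, -0.3]
opening: 0.604
grasp_force: 0.0
```

```bash
python3 - <<'E'
from h import *
f=optics.grab_frame('wrist');w=np.load('w4.npy');f['R']=w[:9].reshape(3,3);f['t']=w[9:]
q=[onz(f,p,z) for p,z in(((100,115.8),58),((187,115.8),58))]
print('handle',q,np.linalg.norm(q[0]-q[1]),(q[0]+q[1])/2)
step([490,98,150],[np.pi,0,1.223])
print(telemetry.sense()['eef_pos'])
E
```

```text
handle [array([482.97113021,  58.74877958,  58.        ]), array([510.5360824 , 135.76728592,  58.        ])] 81.802670538956 [496.7536063   97.25803275  58.        ]
dp [ 1.8 -3.3  0.1] rot [ 0.07  0.   15.05]
[601.88968555 198.00639586 154.98193722]
```

Request:
play_rows --dp '[[0.36,-0.66,0],[0.72,-1.32,0],[1.08,-1.98,0],[1.44,-2.64,0],[1.8,-3.3,0]]' --rot '[[0,0,1],[0,0,2],[0,0,3],[0,0,4],[0,0,5]]' --fingers 0.42

```text
clock: 10.37
eef_pos: [486.8, 96.4, 148.9]
tcp_rot: [3.139, 0.001, 2.271]
contact_force: [1.0, -0.8, 0.8]
opening: 0.416
grasp_force: 0.0
```

Request:
play_rows --dp '[[0,0,0],[0,0,0],[0,0,0],[0,0,0],[0,0,0]]' --rot '[[0,0,1],[0,0,2],[0,0,3],[0,0,4],[0,0,5]]'

```text
clock: 10.78
eef_pos: [487.9, 97.1, 149.1]
tcp_rot: [3.139, -0.0, 1.747]
contact_force: [0.8, -0.4, 0.3]
opening: 0.425
grasp_force: 0.0
```

Request:
play_rows --dp '[[0,0,0],[0,0,0],[0,0,0],[0,0,0],[0,0,0]]' --rot '[[0,0,1],[0,0,2],[0,0,3],[0,0,4],[0,0,5]]'

```text
clock: 11.2
eef_pos: [487.9, 97.1, 149.0]
tcp_rot: [3.14, -0.002, 1.223]
contact_force: [1.1, -0.1, -0.3]
opening: 0.425
grasp_force: 0.0
```

```bash
python3 - <<'E'
from h import *
s=telemetry.sense();print(s['eef_pos'],s['tcp_rot'],s['clock'])
f=grab('side');save(f,'s1.png')
step([497,96,20],[np.pi,0,1.223])
E
```

```text
[487.94650752  97.14400321 149.03398102] [ 3.13983708e+00 -1.54628350e-03  1.22312560e+00] 11.2
dp [0.05 0.22 3.23] rot [ 0.02 -0.01 -0.07]
```

Request:
play_rows --dp '[[0.05,0.22,0.6],[0.05,0.22,1.2],[0.05,0.22,1.7],[0.05,0.22,2.0],[0.05,0.22,2.0]]' --rot '[[0,0,0],[0,0,0],[0,0,0],[0,0,0],[0,0,0]]'

```text
clock: 11.67
eef_pos: [494.9, 95.5, 66.4]
tcp_rot: [-3.139, 0.001, 1.231]
contact_force: [0.1, -0.8, 0.4]
opening: 0.424
grasp_force: 0.0
```

Request:
play_rows --dp '[[0,0,0.2],[0,0,0.5],[0,0,0.8],[0,0,1.1],[0,0,1.2]]' --rot '[[0,0,0],[0,0,0],[0,0,0],[0,0,0],[0,0,0]]'

```text
clock: 12.08
eef_pos: [496.2, 95.5, 19.8]
tcp_rot: [3.141, -0.0, 1.229]
contact_force: [-0.2, 0.2, 0.3]
opening: 0.414
grasp_force: 0.0
```

Request:
play_rows --dp '[[0,0,0],[0,0,0],[0,0,0],[0,0,0],[0,0,0]]' --rot '[[0,0,0],[0,0,0],[0,0,0],[0,0,0],[0,0,0]]' --fingers 0.0

```text
clock: 12.5
eef_pos: [495.7, 95.6, 20.9]
tcp_rot: [-3.141, -0.0, 1.228]
contact_force: [-3.6, 3.9, 1.6]
opening: 0.132
grasp_force: 22.3
```

Request:
play_rows --dp '[[0,-0.3,0],[0,-0.6,0],[0,-0.9,0],[0,-1.2,0],[0,-1.5,0]]' --rot '[[0,0,0],[0,0,0],[0,0,0],[0,0,0],[0,0,0]]'

```text
clock: 12.92
eef_pos: [438.7, 115.8, 20.8]
tcp_rot: [3.141, -0.0, 1.228]
contact_force: [0.7, -3.2, 7.5]
opening: 0.124
grasp_force: 22.9
```

Request:
play_rows --dp '[[0,-0.3,0],[0,-0.6,0],[0,-0.9,0],[0,-1.15,0],[0,-1.25,0]]' --rot '[[0,0,0],[0,0,0],[0,0,0],[0,0,0],[0,0,0]]'

```text
clock: 13.33
eef_pos: [393.6, 132.1, 21.0]
tcp_rot: [3.136, -0.001, 1.231]
contact_force: [24.1, -28.6, -10.0]
opening: 0.124
grasp_force: 22.6
```

Request:
play_rows --dp '[[0,0,0],[0,0,0],[0,0,0]]' --rot '[[0,0,0],[0,0,0],[0,0,0]]'

```text
clock: 13.58
eef_pos: [393.7, 131.8, 20.9]
tcp_rot: [3.138, -0.001, 1.23]
contact_force: [9.8, -14.4, 2.6]
opening: 0.131
grasp_force: 22.7
```

Request:
play_rows --dp '[[0,0.1,0],[0,0.1,0],[0,0.1,0],[0,0.1,0],[0,0.1,-0.5]]' --rot '[[0,0,0],[0,0,0],[0,0,0],[0,0,0],[0,0,0]]' --fingers 0.42

```text
clock: 14.0
eef_pos: [393.4, 130.4, 38.1]
tcp_rot: [-3.137, 0.003, 1.228]
contact_force: [-0.3, -0.5, 0.4]
opening: 0.421
grasp_force: 0.0
```

Request:
play_rows --dp '[[0,0,-0.8],[0,0,-1.6],[0,0,-2.4],[0,0,-3.2],[0,0,-3.7]]' --rot '[[0,0,0],[0,0,0],[0,0,0],[0,0,0],[0,0,0]]'

```text
clock: 14.42
eef_pos: [396.4, 131.3, 191.1]
tcp_rot: [3.14, -0.002, 1.228]
contact_force: [0.4, 0.5, 0.4]
opening: 0.422
grasp_force: 0.0
```

```bash
python3 - <<'E'
from h import *
s=telemetry.sense();print(s['eef_pos'],s['tcp_rot'],s['clock'])
step([483,121,180],[np.pi,0,2.794])
E
```

```text
[396.43517995 131.32472187 191.06158488] [ 3.13970383e+00 -1.82573422e-03  1.22799756e+00] 14.4167
dp [0.48 2.12 0.28] rot [  0.03   0.   -14.95]
```

Request:
play_rows --dp '[[0.1,0.5,0],[0.2,1,0],[0.3,1.5,0],[0.48,2.12,0],[0.48,2.12,0]]' --rot '[[0,0,-1],[0,0,-2],[0,0,-3],[0,0,-4],[0,0,-5]]' --fingers 0.9

```text
clock: 14.83
eef_pos: [486.1, 120.6, 188.4]
tcp_rot: [3.139, 0.0, 1.756]
contact_force: [-1.2, 0.4, -0.3]
opening: 0.902
grasp_force: 0.0
```

Request:
play_rows --dp '[[0,0,0],[0,0,0],[0,0,0],[0,0,0],[0,0,0]]' --rot '[[0,0,-1],[0,0,-2],[0,0,-3],[0,0,-4],[0,0,-5]]'

```text
clock: 15.25
eef_pos: [481.7, 120.6, 187.8]
tcp_rot: [-3.141, -0.001, 2.28]
contact_force: [-0.2, -0.2, 0.5]
opening: 0.897
grasp_force: 0.0
```

Request:
play_rows --dp '[[0,0,0],[0,0,0],[0,0,0],[0,0,0],[0,0,0]]' --rot '[[0,0,-1],[0,0,-2],[0,0,-3],[0,0,-4],[0,0,-4.95]]'

```text
clock: 15.67
eef_pos: [481.7, 120.6, 187.8]
tcp_rot: [-3.141, -0.001, 2.799]
contact_force: [0.0, -0.4, 0.2]
opening: 0.898
grasp_force: 0.0
```

```bash
python3 - <<'E'
from h import *
grab('wrist');s=telemetry.sense();f=grab('wrist');save(f,'w5.png');np.save('w5.npy',np.r_[f['R'].ravel(),f['t']]);print(s['eef_pos'],s['tcp_rot'],s['clock'])
h=cv2.cvtColor(f['color'],cv2.COLOR_RGB2HSV)
m=((h[...,0]>5)&(h[...,0]<20)&(h[...,1]>70)&(h[...,2]>60)).astype(np.uint8)
n,l,st,ce=cv2.connectedComponentsWithStats(m)
for i in range(1,n):
    if st[i,4]>300:
        cs=max(cv2.findContours((l==i).astype(np.uint8),0,2)[0],key=cv2.contourArea);R=cv2.minAreaRect(cs)
        P=np.array([onz(f,p,70) for p in cv2.boxPoints(R)]);e=P[1]-P[0];g=P[2]-P[1]
        print(st[i],np.round(R[0]),P.mean(0).round(1),np.linalg.norm(e).round(),np.linalg.norm(g).round(),np.degrees(np.arctan2(e[1],e[0])).round(1))
t=f
print('pred',proj(f,[[483,121,70]]))
E
```

```text
[481.70592093 120.64317448 187.82811616] [-3.14129205e+00 -9.07429504e-04  2.80556395e+00] 15.7167
[   0    0   95   89 7088] [47. 44.] [309.  -14.1  70. ] 72.0 64.0 70.6
[ 125    0  102   86 7444] [176.  42.] [341.7  82.3  70. ] 77.0 61.0 70.7
[ 264  155   56   73 3847] [291. 190.] [486.5 129.5  70. ] 68.0 47.0 157.8
[374 236  40  54 477] [398. 260.] [586.7 205.4  70. ] 25.0 70.0 98.7
[ 103  270   70   64 1481] [132. 297.] [538.3 -57.8  70. ] 105.0 25.0 115.8
[ 47 298  41  37 876] [ 66. 318.] [ 537.5 -132.8   70. ] 59.0 23.0 113.9
[179 305  21  52 371] [191. 331.] [596.2 -18.1  70. ] 67.0 9.0 138.0
pred [[280.77005886 191.25111481]]
```

View pics/w5.png

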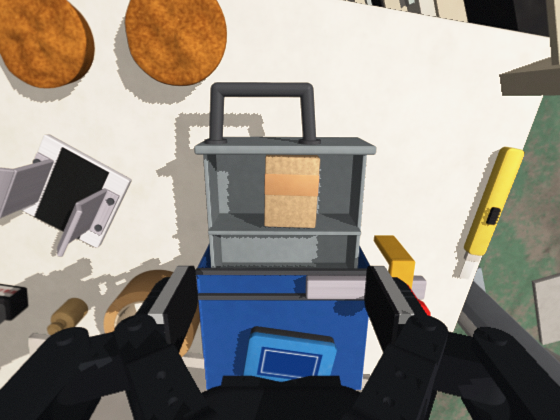

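Request:
play_rows --dp '[[-0.04,0.25,0.7],[-0.04,0.25,1.4],[-0.04,0.25,2.1],[-0.04,0.25,2.8],[-0.04,0.25,3.2]]' --rot '[[0,0,0.1],[0,0,0.1],[0,0,0.1],[0,0,0.1],[0,0,0.1]]' --fingers 0.85

```text
clock: 16.18
eef_pos: [485.4, 129.1, 57.5]
tcp_rot: [-3.14, -0.003, 2.779]
contact_force: [-0.7, -0.4, 0.0]
opening: 0.849
grasp_force: 0.0
```

Request:
play_rows --dp '[[0,0,0.3],[0,0,0.6],[0,0,0.9],[0,0,1.15],[0,0,1.2]]' --rot '[[0,0,0],[0,0,0],[0,0,0],[0,0,0],[0,0,0]]'

```text
clock: 16.6
eef_pos: [486.1, 129.1, 10.6]
tcp_rot: [-3.14, -0.002, 2.781]
contact_force: [-1.2, -0.2, -0.4]
opening: 0.85
grasp_force: 0.0
```

Request:
play_rows --dp '[[0,0,0],[0,0,0],[0,0,0],[0,0,0],[0,0,0]]' --rot '[[0,0,0],[0,0,0],[0,0,0],[0,0,0],[0,0,0]]' --fingers 0.0 --grip_force 25

```text
clock: 17.02
eef_pos: [487.7, 129.3, 12.7]
tcp_rot: [3.141, 0.001, 2.783]
contact_force: [-0.2, -0.3, 0.0]
opening: 0.555
grasp_force: 27.2
```

Request:
play_rows --dp '[[0,0,-0.3],[0,0,-0.8],[0,0,-1.3],[0,0,-1.8],[0,0,-2.1]]' --rot '[[0,0,0],[0,0,0],[0,0,0],[0,0,0],[0,0,0]]'

```text
clock: 17.43
eef_pos: [488.1, 129.5, 98.3]
tcp_rot: [3.14, 0.002, 2.783]
contact_force: [0.2, -0.4, -2.1]
opening: 0.554
grasp_force: 27.2
```

Request:
play_rows --dp '[[-0.12,-0.4,0],[-0.34,-1.1,0],[-0.57,-1.8,0],[-0.8,-2.5,0],[-1,-3.1,0]]' --rot '[[0,0,0],[0,0,0],[0,0,0],[0,0,0],[0,0,0]]'

```text
clock: 17.85
eef_pos: [481.0, -2.4, 96.5]
tcp_rot: [3.142, 0.0, 2.783]
contact_force: [0.3, 0.6, -1.4]
opening: 0.552
grasp_force: 27.1
```

Request:
play_rows --dp '[[-0.1,-0.35,0],[-0.14,-0.5,0],[-0.14,-0.5,0],[-0.14,-0.5,0],[-0.14,-0.5,0]]' --rot '[[0,0,0],[0,0,0],[0,0,0],[0,0,0],[0,0,0]]'

```text
clock: 18.27
eef_pos: [479.6, -20.8, 96.3]
tcp_rot: [3.141, 0.0, 2.783]
contact_force: [0.7, -0.3, -1.6]
opening: 0.56
grasp_force: 27.1
```

```bash
cat >> h.py <<'E'
def brown(f,z,box=None):
    h=cv2.cvtColor(f['color'],cv2.COLOR_RGB2HSV)
    m=((h[...,0]>5)&(h[...,0]<20)&(h[...,1]>70)&(h[...,2]>60)).astype(np.uint8)
    n,l,st,ce=cv2.connectedComponentsWithStats(m)
    for i in range(1,n):
        if st[i,4]>60:
            cs=max(cv2.findContours((l==i).astype(np.uint8),0,2)[0],key=cv2.contourArea);R=cv2.minAreaRect(cs)
            P=np.array([onz(f,p,z) for p in cv2.boxPoints(R)]);e=P[1]-P[0];g=P[2]-P[1]
            print(st[i],np.round(R[0]),P.mean(0).round(1),np.linalg.norm(e).round(),np.linalg.norm(g).round(),np.degrees(np.arctan2(e[1],e[0])).round(1))
E
python3 - <<'E'
from h import *
s=telemetry.sense();print(s['eef_pos'],s['tcp_rot'],s['opening'],s['clock'])
f=grab('side');brown(f,120);print(proj(f,[[480,-22,105],[480,-22,155]]))
E
```

```text
[479.62740457 -20.7512772   96.28225499] [3.14127154e+00 9.11302509e-05 2.78332229e+00] 0.5596743302608004 18.2667
[242   3 104  10 996] [294.   8.] [ 958.2 2539.1  120. ] 749.0 348.0 -2.1
[  50  168   85   57 3293] [ 92. 199.] [108.9 150.9 120. ] 196.0 248.0 12.5
[235 210  35  34 689] [252. 226.] [479.   -9.4 120. ] 78.0 123.0 -6.4
[167 229  38  30 893] [186. 244.] [338.  -54.8 120. ] 79.0 98.0 -6.5
[ 284  253   41   46 1068] [304. 276.] [ 565.3 -178.3  120. ] 81.0 128.0 -6.7
[ 146  263   40   33 1067] [166. 279.] [ 305.6 -159.8  120. ] 76.0 89.0 -6.5
[111 272  31  29 416] [122. 280.] [ 225.5 -154.   120. ] 84.0 51.0 64.5
[292 300  15  24 273] [299. 312.] [ 540.6 -271.6  120. ] 25.0 54.0 -6.9
[ 492  383   52   37 1495] [518. 401.] [ 826.6 -484.6  120. ] 78.0 64.0 -8.0
[[253.09516382 234.57664743]
 [252.50374818 215.62814805]]
```

Request:
play_rows --dp '[[0,0,0.5],[0,0,1.1],[0,0,1.7],[0,0,2.2],[0,0,2.4]]' --rot '[[0,0,0],[0,0,0],[0,0,0],[0,0,0],[0,0,0]]'

```text
clock: 18.73
eef_pos: [478.0, -20.6, -2.0]
tcp_rot: [-3.141, -0.003, 2.784]
contact_force: [0.1, 0.1, -1.1]
opening: 0.558
grasp_force: 27.0
```

Request:
play_rows --dp '[[0,0,0.04],[0,0,0.08],[0,0,0.12],[0,0,0.15],[0,0,0.17]]' --rot '[[0,0,0],[0,0,0],[0,0,0],[0,0,0],[0,0,0]]'

```text
clock: 19.15
eef_pos: [480.6, -21.5, -5.7]
tcp_rot: [3.141, 0.002, 2.783]
contact_force: [1.3, 2.3, 2.5]
opening: 0.561
grasp_force: 27.1
```

Request:
play_rows --dp '[[0,0,0],[0,0,0]]' --rot '[[0,0,0],[0,0,0]]'

```text
clock: 19.32
eef_pos: [480.7, -21.6, -5.9]
tcp_rot: [3.141, 0.002, 2.783]
contact_force: [3.6, 1.7, 0.8]
opening: 0.556
grasp_force: 27.2
```

Request:
play_rows --dp '[[0,0,0],[0,0,0],[0,0,0],[0,0,0],[0,0,-0.3]]' --rot '[[0,0,0],[0,0,0],[0,0,0],[0,0,0],[0,0,0]]' --fingers 0.72

```text
clock: 19.73
eef_pos: [479.5, -21.6, 5.0]
tcp_rot: [-3.141, -0.0, 2.783]
contact_force: [-1.5, -0.4, -0.9]
opening: 0.719
grasp_force: 0.0
```

Request:
play_rows --dp '[[0,0,-0.8],[0,0,-1.6],[0,0,-2.4],[0,0,-3.2],[0,0,-4]]' --rot '[[0,0,0],[0,0,0],[0,0,0.5],[0,0,1.5],[0,0,2.5]]'

```text
clock: 20.15
eef_pos: [478.8, -21.7, 167.1]
tcp_rot: [-3.141, -0.0, 2.516]
contact_force: [1.6, -1.2, -0.7]
opening: 0.718
grasp_force: 0.0
```

Request:
play_rows --dp '[[0,0,0],[0,0,0],[0,0,0],[0,0,0],[0,0,0]]' --rot '[[0,0,1.1],[0,0,2.2],[0,0,3.3],[0,0,4.4],[0,0,5.5]]' --fingers 1.0

```text
clock: 20.57
eef_pos: [479.0, -21.7, 165.6]
tcp_rot: [-3.141, -0.0, 1.939]
contact_force: [-1.0, 0.5, -0.3]
opening: 1.003
grasp_force: 0.0
```

Request:
play_rows --dp '[[0,0,0],[0,0,0],[0,0,0],[0,0,0],[0,0,0]]' --rot '[[0,0,1.1],[0,0,2.2],[0,0,3.3],[0,0,4.4],[0,0,5.5]]'

```text
clock: 20.98
eef_pos: [479.0, -21.7, 165.4]
tcp_rot: [-3.141, 0.0, 1.363]
contact_force: [-0.7, -0.5, 0.3]
opening: 1.003
grasp_force: 0.0
```

Request:
play_rows --dp '[[0,0,0],[0,0,0],[0,0,0]]' --rot '[[0,0,1.1],[0,0,1.4],[0,0,1.4]]'

```text
clock: 21.23
eef_pos: [479.1, -21.7, 165.4]
tcp_rot: [-3.141, 0.0, 1.221]
contact_force: [0.6, -0.2, 1.0]
opening: 0.997
grasp_force: 0.0
```

```bash
python3 - <<'E'
from h import *
s=telemetry.sense();print(s['eef_pos'],s['tcp_rot'],s['opening'],s['clock'])
f=grab('wrist');save(f,'w6.png');np.save('w6.npy',np.r_[f['R'].ravel(),f['t']]);brown(f,50);g=grab('side');brown(g,25)
print(proj(f,[[480.5,-21.5,50]]))
print(proj(g,[[480.5,-21.5,0],[480.5,-21.5,50]]))
E
```

```text
[479.06374107 -21.68492004 165.40825184] [-3.14115434e+00  2.00627260e-04  1.22085024e+00] 0.9966904183204829 21.2333
[  0   0  35  28 711] [17. 14.] [339.  180.4  50. ] 26.0 19.0 -20.2
[  34   92  105  100 8012] [ 83. 142.] [335.6  76.4  50. ] 84.0 85.0 35.9
[ 351  141  122  112 5259] [410. 198.] [586.9 -69.6  50. ] 98.0 107.0 56.4
[ 245  155   75   62 4282] [282. 186.] [482.7 -17.3  50. ] 64.0 56.0 -20.1
[431 177  26  33 245] [445. 193.] [618.1 -73.1  50. ] 27.0 23.0 65.8
[  71  224   88   77 5069] [115. 260.] [306.7 -32.1  50. ] 84.0 75.0 20.5
[270   3  76  10 705] [308.   8.] [1155.6 3082.4   25. ] 639.0 405.0 -1.7
[  50  168   85   57 3288] [ 92. 199.] [ 55.9 309.   25. ] 227.0 289.0 12.8
[167 229  38  30 893] [186. 244.] [322.4  70.   25. ] 93.0 114.0 -6.5
[238 246  33  34 740] [254. 262.] [480.  -18.1  25. ] 106.0 82.0 81.1
[ 284  253   41   46 1070] [304. 276.] [586.8 -73.7  25. ] 94.0 149.0 -6.7
[ 146  263   40   33 1067] [166. 279.] [284.6 -52.2  25. ] 88.0 104.0 -6.5
[111 273  31  28 415] [121. 280.] [190.9 -46.3  25. ] 95.0 59.0 64.5
[292 300  15  24 271] [299. 312.] [ 558.1 -182.3   25. ] 29.0 63.0 -6.9
[ 492  383   52   37 1495] [518. 401.] [ 890.9 -430.2   25. ] 91.0 75.0 -8.0
[[281.34670718 191.49518404]]
[[254.44285035 270.84122796]
 [253.91678074 254.03715599]]
```

Request:
play_rows --dp '[[0.02,0,0.8],[0.02,0,1.6],[0.02,0,2.4],[0.02,0,3],[0.02,0,3.3]]' --rot '[[0,0,0],[0,0,0],[0,0,0],[0,0,0],[0,0,0]]'

```text
clock: 21.75
eef_pos: [477.7, -20.8, 30.7]
tcp_rot: [-3.138, 0.001, 1.224]
contact_force: [-0.3, 0.1, 0.0]
opening: 0.999
grasp_force: 0.0
```

Request:
play_rows --dp '[[0,0,0.3],[0,0,0.6],[0,0,0.85],[0,0,1.05],[0,0,1.13]]' --rot '[[0,0,0],[0,0,0],[0,0,0],[0,0,0],[0,0,0]]'

```text
clock: 22.17
eef_pos: [479.2, -20.8, -12.8]
tcp_rot: [-3.14, 0.0, 1.223]
contact_force: [-0.7, -0.2, 0.2]
opening: 0.999
grasp_force: 0.0
```

Request:
play_rows --dp '[[0,0,0],[0,0,0],[0,0,0],[0,0,0],[0,0,0]]' --rot '[[0,0,0],[0,0,0],[0,0,0],[0,0,0],[0,0,0]]' --fingers 0.0

```text
clock: 22.58
eef_pos: [480.0, -20.8, -11.4]
tcp_rot: [3.141, -0.0, 1.223]
contact_force: [0.3, -0.7, -0.7]
opening: 0.766
grasp_force: 28.4
```

Request:
play_rows --dp '[[0,0,-0.3],[0,0,-0.8],[0,0,-1.4],[0,0,-2],[0,0,-2.5]]' --rot '[[0,0,0],[0,0,0],[0,0,0],[0,0,0],[0,0,0]]'

```text
clock: 23.0
eef_pos: [479.9, -20.8, 89.8]
tcp_rot: [3.141, -0.0, 1.223]
contact_force: [0.5, -0.4, -1.3]
opening: 0.771
grasp_force: 28.7
```

```bash
python3 - <<'E'
from h import *
s=telemetry.sense();print(s['eef_pos'],s['tcp_rot'],s['opening'],s['contact_force'],s['clock'])
def rect(im,f,box,z,th,inv=False):
    x0,y0,x1,y1=box;g=im.max(2) if not inv else im.min(2);m=np.zeros(g.shape,np.uint8);m[y0:y1,x0:x1]=((g<th) if not inv else (g>th))[y0:y1,x0:x1]
    n,l,st,ce=cv2.connectedComponentsWithStats(m);i=1+np.argmax(st[1:,4])
    cs=max(cv2.findContours((l==i).astype(np.uint8),0,2)[0],key=cv2.contourArea);R=cv2.minAreaRect(cs)
    P=np.array([onz(f,p,z) for p in cv2.boxPoints(R)]);e=P[1]-P[0];h=P[2]-P[1]
    print(st[i],P.mean(0).round(1),np.linalg.norm(e).round(1),np.linalg.norm(h).round(1),np.degrees(np.arctan2(e[1],e[0])).round(1))
t=grab('top');im=cv2.imread('pics/top0.png');rect(im,t,(305,215,375,280),12,60)
w=optics.grab_frame('wrist');a=np.load('w1.npy');w['R']=a[:9].reshape(3,3);w['t']=a[9:]
rect(cv2.imread('pics/w1.png'),w,(215,110,340,230),12,45)
# drawn check: expected corners for centre (427.5,-102), yaw -50.8
c,sn=np.cos(np.radians(-50.8)),np.sin(np.radians(-50.8));X=np.array([c,sn,0]);Y=np.array([-sn,c,0]);C=np.array([427.5,-102,0])
cor=[C+X*sx*47+Y*sy*48+[0,0,12] for sx,sy in((-1,1),(1,1),(1,-1),(-1,-1))]
print('w1 zoom',((proj(w,cor)-[210,100]+.4)*4.4).round().tolist());print('top',((proj(t,cor)-[150,130])*2.96).round().tolist())
step([427.5,-102,90],[np.pi,0,.684])
E
```

```text
[479.91611625 -20.84229774  89.83661334] [ 3.14080338e+00 -2.39737891e-04  1.22260876e+00] 0.7712800381292679 [ 0.49006994 -0.36323892 -1.34421532] 23.0
[322 235  33  32 511] [ 425.2 -103.2   12. ] 82.9 44.7 -49.2
[ 232  133   90   70 3304] [ 426.8 -101.6   12. ] 87.9 50.1 -51.3
w1 zoom [[47.0, 195.0], [403.0, 46.0], [537.0, 405.0], [202.0, 533.0]]
top [[482.0, 348.0], [560.0, 279.0], [629.0, 359.0], [551.0, 428.0]]
dp [-2.37 -0.59  0.02] rot [ 0.05 -0.03  5.14]
```

Request:
play_rows --dp '[[-0.4,-0.1,0],[-0.95,-0.24,0],[-1.5,-0.38,0],[-2.1,-0.52,0],[-2.37,-0.59,0]]' --rot '[[0,0,0.8],[0,0,1.9],[0,0,3],[0,0,4.2],[0,0,5.1]]'

```text
clock: 23.52
eef_pos: [422.9, -103.1, 87.2]
tcp_rot: [-3.14, 0.002, 0.682]
contact_force: [0.4, 0.5, -1.3]
opening: 0.764
grasp_force: 28.7
```

Request:
play_rows --dp '[[0,0,0],[0,0,0],[0,0,0]]' --rot '[[0,0,0],[0,0,0],[0,0,0]]'

```text
clock: 23.77
eef_pos: [425.5, -101.6, 87.9]
tcp_rot: [-3.141, -0.0, 0.691]
contact_force: [0.7, -0.8, -1.5]
opening: 0.771
grasp_force: 28.7
```

```bash
python3 - <<'E'
from h import *
s=telemetry.sense();print(s['eef_pos'],s['tcp_rot'],s['opening'],s['contact_force'],s['clock'])
step([427.4,-102,2],[np.pi,0,.684])
f=grab('wrist');brown(f,150);print(proj(f,s['eef_pos']+np.array([0,0,61])));save(f,'w7.png')
E
```

```text
[ 425.50416642 -101.5573797    87.89127536] [-3.14144187e+00 -1.27886454e-04  6.91163974e-01] 0.7711589199011628 [ 0.73391292 -0.81478476 -1.5108455 ] 23.7667
dp [0.03 0.04 2.15] rot [-0.   -0.    0.07]
[ 332    0  189   77 6382] [426.  38.] [528.5 -73.  150. ] 54.0 21.0 -50.4
[457   0  19  15  89] [466.   7.] [541.6 -75.7 150. ] 5.0 4.0 -50.4
[   0  104   68  122 5059] [ 33. 164.] [418.5  -0.8 150. ] 42.0 21.0 24.8
[ 451  115   69   45 2058] [485. 138.] [ 520.9 -109.2  150. ] 14.0 22.0 43.4
[  192   215   178   151 24366] [280. 290.] [433.  -95.8 150. ] 62.0 66.0 -50.4
[  58  240  109   90 6845] [111. 286.] [394.7 -44.3 150. ] 41.0 35.0 -30.9
[[279.68268867 315.29595776]]
```

```bash
python3 - <<'E'
from h import *
f=grab('wrist');s=telemetry.sense();h=cv2.cvtColor(f['color'],cv2.COLOR_RGB2HSV)
m=((h[...,0]>5)&(h[...,0]<20)&(h[...,1]>70)&(h[...,2]>60))
v=np.where(m[200:400,280])[0]+200;print(v.min(),v.max())
gr=f['color'][:,280].astype(int);d=np.abs(np.diff(gr.sum(1)));print([(i,int(d[i])) for i in range(205,380) if d[i]>60])
X=Rn.from_euler('xyz',s['tcp_rot']).as_matrix()[:,0]
for vv,z in((v.max()+.5,149.4),(v.min()-.5,99.4)): print(vv,(onz(f,(280,vv),z)-s['eef_pos'])@X)
for i in range(210,300,6): print(i,gr[i],end=' ')
E
```

```text
215 365
[(214, 66), (260, 67), (261, 74), (314, 116)]
365.5 -24.21599590055443
214.5 24.213863873478015
210 [30 29 28] 216 [101  70  46] 222 [109  77  51] 228 [117  81  53] 234 [125  87  56] 240 [136  94  63] 246 [141  97  64] 252 [146 102  66] 258 [151 105  67] 264 [220 164 110] 270 [222 164 110] 276 [218 162 106] 282 [220 161 107] 288 [217 160 108] 294 [214 157 105]
```

Request:
play_rows --dp '[[0.03,0.04,0.2],[0.03,0.04,0.5],[0.03,0.04,0.8],[0.03,0.04,1.05],[0.03,0.04,1.2]]' --rot '[[0,0,0.07],[0,0,0.07],[0,0,0.07],[0,0,0.07],[0,0,0.07]]'

```text
clock: 24.28
eef_pos: [426.8, -101.9, 38.7]
tcp_rot: [-3.14, 0.001, 0.682]
contact_force: [0.3, 0.0, -1.3]
opening: 0.768
grasp_force: 28.7
```

Request:
play_rows --dp '[[0,0,0.15],[0,0,0.3],[0,0,0.45],[0,0,0.6],[0,0,0.75]]' --rot '[[0,0,0],[0,0,0],[0,0,0],[0,0,0],[0,0,0]]'

```text
clock: 24.7
eef_pos: [427.4, -102.4, 9.8]
tcp_rot: [3.141, -0.0, 0.681]
contact_force: [0.0, 0.2, -0.5]
opening: 0.764
grasp_force: 28.7
```

Request:
play_rows --dp '[[0,0,0.04],[0,0,0.08],[0,0,0.12],[0,0,0.16],[0,0,0.2]]' --rot '[[0,0,0],[0,0,0],[0,0,0],[0,0,0],[0,0,0]]'

```text
clock: 25.12
eef_pos: [427.4, -102.4, 2.2]
tcp_rot: [3.141, -0.0, 0.681]
contact_force: [-0.5, 0.2, -1.4]
opening: 0.767
grasp_force: 28.7
```

Request:
play_rows --dp '[[0,0,0.02],[0,0,0.04],[0,0,0.05],[0,0,0.05]]' --rot '[[0,0,0],[0,0,0],[0,0,0],[0,0,0]]'

```text
clock: 25.45
eef_pos: [427.3, -102.4, 0.4]
tcp_rot: [3.141, -0.0, 0.681]
contact_force: [-1.2, 0.1, 2.6]
opening: 0.769
grasp_force: 29.2
```

Request:
play_rows --dp '[[0,0,0],[0,0,0],[0,0,0],[0,0,0],[0,0,0]]' --rot '[[0,0,0],[0,0,0],[0,0,0],[0,0,0],[0,0,0]]' --fingers 1.0

```text
clock: 25.87
eef_pos: [427.2, -102.3, 0.2]
tcp_rot: [3.142, -0.0, 0.681]
contact_force: [0.2, -0.2, 0.3]
opening: 0.999
grasp_force: 0.0
```

Request:
play_rows --dp '[[0,0,-0.3],[0,0,-0.8],[0,0,-1.5],[0,0,-2.3],[0,0,-3.1]]' --rot '[[0,0,0],[0,0,0],[0,0,0],[0,0,0],[0,0,0]]'

```text
clock: 26.28
eef_pos: [426.5, -102.2, 125.2]
tcp_rot: [-3.141, 0.001, 0.681]
contact_force: [0.6, -1.0, 0.3]
opening: 1.001
grasp_force: 0.0
```

Request:
play_rows --dp '[[0,0,-0.8],[0,0,-1.6],[0,0,-2],[0,0,-2],[0,0,-2]]' --rot '[[0,0,0],[0,0,0],[0,0,0],[0,0,0],[0,0,0]]'

```text
clock: 26.7
eef_pos: [427.6, -102.5, 204.7]
tcp_rot: [3.14, -0.001, 0.681]
contact_force: [-0.4, -0.7, -1.0]
opening: 0.997
grasp_force: 0.0
```

```bash
python3 - <<'E'
from h import *
grab('wrist');s=telemetry.sense();f=grab('wrist');print(s['eef_pos'],s['tcp_rot'],s['clock'])
h=cv2.cvtColor(f['color'],cv2.COLOR_RGB2HSV)
X,Y=Rn.from_euler('xyz',s['tcp_rot']).as_matrix()[:,:2].T
p=proj(f,[[427.3,-102,62]])[0];print('pred',p)
m=((h[...,0]>5)&(h[...,0]<20)&(h[...,1]>70)&(h[...,2]>60)).astype(np.uint8)
l=cv2.connectedComponents(m)[1];k=l==l[int(p[1]),int(p[0])];v,u=np.where(k);print(u.min(),u.max(),v.min(),v.max())
q=[onz(f,a,62) for a in((u.min(),p[1]),(u.max()+1,p[1]),(p[0],v.max()+1))];C=np.array([427.3,-102,62])
print('ends',[(a-C)@Y for a in q[:2]],'far side',(q[2]-C)@X)
g=f['color'].astype(int).sum(2)[:,int(p[0])];d=np.diff(g);print([(i,int(d[i])) for i in range(v.min()-3,v.max()+4) if abs(d[i])>40])
# knob travel: top + side
for n in('side','top'):
    f=grab(n);h=cv2.cvtColor(f['color'],cv2.COLOR_RGB2HSV);m=((h[...,0]<6)|(h[...,0]>174))&(h[...,1]>150)&(h[...,2]>60)
    N,l,st,ce=cv2.connectedComponentsWithStats(m.astype(np.uint8))
    for i in range(1,N):
        if st[i][4]>15: print(n,st[i],ce[i],onz(f,ce[i],130))
save(f,'t9.png')
E
```

```text
[ 426.75166852 -102.24597943  203.61958247] [-3.14130409e+00  1.97720666e-04  6.81140484e-01] 26.75
pred [280.61352022 184.55034931]
246 316 153 208
ends [np.float64(-33.60228181011455), np.float64(35.315176462336694)] far side -25.049056154243182
[(150, -91), (155, 61), (156, -115), (158, 109), (159, 128), (160, 44), (207, -110)]
side [289 171   9  16 116] [293.06034483 178.11206897] [596.0375684  169.70900959 130.        ]
top [217 181   9   8  54] [220.87037037 184.35185185] [597.99901317 193.32062586 130.        ]
```

```bash
python3 -c "
from h import *
print(telemetry.sense()['contact_force']);print(r.sign_off())"
```

```text
[-0.36806298 -0.59461348 -0.74467837]
the job is handed in; nothing more can be done
None
```

The carton stands upright and centred (within about 1 mm) on the cradle floor, the drawer is fully out at about 108 mm, and the job was handed in at about 27 s; the lock bar hit a hard stop twice at about 50 mm by my measurement (hook clear from 39, nominal 55), and I did not re-measure the bystanders, though no move came near them.

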